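# Lay the bench fan on its back and unscrew its left-hand blade nut

### The job

The blade of the small black fume fan has to come off for cleaning: lower the fan gently onto its back (its carrying handle helps) so that it lies flat with the blades facing up, then unscrew the grey spinner nut from the middle of the blades and leave it in the blue bin. The nut has a left-hand thread, so it comes loose clockwise: feel that it is giving, do not force it tighter, and do not pull the fan off the bench by it while the thread still holds. Leave the fan lying on its back, the bin standing upright, and do not push the solder reel or the flux bottle about.

Things in the scene. Friction and masses are not known exactly. Their poses are not given: they have to be found in the camera images.
- fan: black square fume fan, orange blades, loose, about 0.7 kg, upright at the start with its front to the robot's left (world +y, within 0.25 rad): 50 mm deep, 120 wide, 120 high without handle. Origin: centre of its base. x runs from the open front to the flat back, y along the width, z up. On its back its x axis points straight down, its front face 50 mm above the bench. Shaft axis at y 0, z 60 mm
- handle (a point): middle of the round carrying bar on top of the fan, along the fan's y: rubber grip 12 mm thick, 70 mm long, posts at y = -50 and +50 mm. In the fan's frame at x -20, y 0, z 175 mm: 55 mm above the case; with the fan on its back it lies 45 mm above the bench. The bar turns between lightly closed fingers as the fan is lowered
- back_edge (a point): middle of the fan's lower back edge (x 25, y 0, z 0 mm in the fan's frame; it runs along the fan's y): the edge over which the fan tips onto its back, towards its +x side
- lock_pin (a point): inner end of the locking pin (red knob outside, steel pin through the case wall) among the five blades. The rotor swings with the nut at about 0.03 N m until a blade meets this pin: 0.08 to 0.62 rad of play in the loosening direction, unknown beforehand. Only from there does the nut turn on the shaft
- spinner: grey ribbed nut (spinner), loose, 40 g, screwed on the fan's shaft: 42 mm diameter over the ribs, straight for 26 mm, 32.5 mm high with its domed nose (white clockwise arrow). Origin: centre of its open end, 5 mm (+-1) out from the fan's front face when home; z along the shaft to the nose. It sits on a spring washer (12 to 19 N): breaks loose at about 0.1 N m, then turns easily; 2 mm axial slack
- nose (a point): top of the nut's nose, 32.5 mm from its open end. Left-hand thread, 16 mm of travel a turn (2.5 mm per rad): seen from the nose it comes off clockwise, clear of the thread 1.5 to 2.1 rad after a blade has met the pin, 4 to 6 mm further out, then lifts straight off the shaft (reaching 24 mm into it). Counter-clockwise the rotor swings back to the pin and the nut pulls itself down harder
- blue_bin: blue open bin of 140 (x) by 112 (y) by 70 mm high, loose, 0.16 kg. It stands on the 2 mm grey mat. Origin: centre of its underside, z up; inner floor 5 mm above it, walls 3 mm, the wall on its -x side only 45 mm high
- solder_spool: blue and white reel of solder wire, 55 mm diameter, 47 mm high, loose bystander; origin under its centre
- flux_bottle: white squeeze bottle with a red spout, 51 mm diameter, 140 mm high, loose bystander; origin under its centre

How it is judged:
By the outcome, as a careful person would: the job done as asked, in the order asked, and still so for the second after the job is handed in, with the robot touching nothing.
It also fails if it takes over 66 s, if anything falls off the work surface, if the arm or the gripper's body presses on something with over 40 N, if the wrist force passes 120 N, or if a joint passes its speed limit or range.

### The arm

A 6-joint arm with a two-finger parallel gripper is mounted at the origin on a cart in front of the work surface, level with it; the furniture and walls round the work are solid. World frame = base frame: x ahead of the robot, y to its left, z up, the work surface at z = 0. Lengths are in m, angles in rad, forces in N, time in s.
With the tool pointing down it reaches from about 0.35 to 0.775 m from the base axis. Payload 5.5 kg.
Tool frame: the origin (TCP) lies at the very end of the fingers, on their centre line; the grasp point (between the pads) lies 19 mm behind it; z points along the fingers, y is the direction in which the jaws open and shut (so a half turn about z gives the same grasp; the last joint's range is limited). The gripper opens to 85 mm and grips with 20 to 120 N. Pads are 22 mm wide; open, the fingers measure 114 mm over their backs; the gripper's body (76 mm by 85 mm) begins 54 mm behind the grasp point. The pads swing forward as they close: fully open they stand 13 mm farther back than shut.
Start: joints at [-1.293, 0.313, 0.046, 1.304, 0, 1.431], TCP at [0.233, -0.526, 0.231] pointing down, gripper open.
Joint ranges: [-2.76, 2.76], [-0.86, 1.69], [-1.03, 1.26], [-2.2, 2.34], [-1.47, 1.5], [-3.14, 3.14]. Speed limits (rad/s): [2.57, 2.57, 3.14, 3.14, 3.14, 3.14].

### API

Orientations are given as a unit quaternion [w, x, y, z].
In Python, from workcell import get_state, vision, workorder, silhouettes, tip_of gives the robot as it stands.
- The arm moves only by the shell command python3 -m inch 'ROWS' [FORCE]. ROWS is JSON, a list of rows, each a list of 7 numbers: the shift along the tool's x, y, z in cm, then the turn, a rotation vector about the tool's x, y, z in degrees, then the finger opening in cm, from 0 to 8.54. In form: [[dx, dy, dz, rx, ry, rz, hand], ...]. A call has 1 to 5 rows; each row shifts and turns the commanded pose from where the row before left it, along the tool's axes as they then stand; what a row does not reach is not made up. A row lasts 1/10 s, in which the tool goes at most 50 mm and 8.59 degrees, less where a joint would pass 70% of its speed; a pose out of reach is approached as far as the arm can. A call with a gripper value outside its range is refused whole. The fingers move at their own pace and stop on an object; FORCE is the grip in N (left out, the last holds). Time passes only in rows, so rows that do not move let the fingers close. It gives the time, the measured TCP pose, the force and the opening at its end, in the units of the state.
- get_state(): the state, without advancing time (a new reading comes with each control period).
- vision.read_camera(name): name is "scene" or "top" or "wrist"; returns a dict with "pixels" (384x512x3 uint8, red, green, blue), "depth" (384x512 float32, m along the optical axis (not along the pixel's ray), 0 where there is no reading), "mtx" (3x3 intrinsics, pixels), "T" (4x4, takes a point from camera to world coordinates); the wrist camera has in their place "tool_from_camera" (4x4, takes a point from camera to tool coordinates, whose origin is the TCP and whose axes are the flange's). Camera axes: x right, y up, looking along -z (the intrinsics and any distortion apply to the point x, -y, -z); pixel columns grow to the right and rows downward; lengths in m; the calibration is good to about 2 mm. The wrist camera is an equidistant fisheye: a pixel r from the principal point sees the ray r / f radians off the axis. A picture is of the moment at which its call begins: read the wrist's pose just before it.
- workorder.hand_in(): hands the job in, once; it reports no verdict.
Trained networks look in a picture, given as the dict that the camera call returned (one of the last four; its "shot" number tells which), for a name from the list of things; names that differ only in an ending like _2 or _b are one class to them, and where a whole thing is asked for, a point or a joint stands for the part that bears it (a point fixed in the world has none). Each returns a list of dicts, best first, with "confidence" (0 to 1); they miss things now and then, are a little off and sometimes report something else, mostly with a low value. They report only what shows in the picture. A call takes as long as a camera call.
- silhouettes(picture, label): "mask" (384x512 bool, what is visible of it) and "location" ([column, row] in pixels, amid what is visible of it).
- tip_of(picture, label): "location" ([column, row] in pixels: a listed point, or the origin of a listed thing).
The state is a dict: "clock": time; "joint_pos": joint angles; "qvel": joint speeds; "tau": joint torques, N m; "tcp_pos": TCP position; "orientation": TCP orientation; "wrist_force": force on the tool from outside, world axes, zero at the start; "ft_torque": the same for the moment, N m; "finger_gap": finger opening in m.
Only numpy, scipy, OpenCV 4.12 (cv2) and the standard library are available. Lean on these libraries where they do the work, as an engineer would, in place of code of your own. Each camera call takes 0.05 s, during which the arm holds its last target.

## Working session

There is one attempt and no reset: what is moved stays moved. The work goes in short steps, Python scripts to look and compute and a shell command to move; the robot and the scene stay as the last step left them, time stands still between calls to the robot, and variables do not carry over. Pictures are saved under pics/ and viewed, and the job is handed in when it is done.

```bash
ls -la; mkdir -p pics; cat > h.py <<'E'
import numpy as np, cv2
from workcell import get_state, vision, workorder, silhouettes, tip_of
from scipy.spatial.transform import Rotation as R
def rot(q): return R.from_quat([q[1],q[2],q[3],q[0]]).as_matrix()
def save(p,name,pts=()):
    im=p["pixels"][:,:,::-1].copy()
    for u in pts: cv2.circle(im,(int(u[0]),int(u[1])),3,(0,255,0),1)
    cv2.imwrite("pics/"+name+".png",im)
def ray(p,uv,T=None):
    # returns origin, unit dir in world
    K=p["mtx"]
    x=(uv[0]-K[0,2])/K[0,0]; y=(uv[1]-K[1,2])/K[1,1]
    if "T" in p:
        d=np.array([x,-y,-1.]); T=p["T"]
    else:
        r=np.hypot(x,y); s=np.sin(r)/r if r>1e-9 else 1
        d=np.array([x*s,-y*s,-np.cos(r)])
    d=T[:3,:3]@d; return T[:3,3],d/np.linalg.norm(d)
def wristT(p,s):
    T=np.eye(4);T[:3,:3]=rot(s["orientation"]);T[:3,3]=s["tcp_pos"]
    return T@p["tool_from_camera"]
def tri(rs):
    A=np.zeros((3,3));b=np.zeros(3)
    for o,d in rs:
        P=np.eye(3)-np.outer(d,d);A+=P;b+=P@o
    x=np.linalg.solve(A,b)
    return x,[np.linalg.norm((np.eye(3)-np.outer(d,d))@(x-o)) for o,d in rs]
def deproj(p,uv):
    K=p["mtx"];z=p["depth"][int(round(uv[1])),int(round(uv[0]))]
    q=np.array([(uv[0]-K[0,2])/K[0,0]*z,-(uv[1]-K[1,2])/K[1,1]*z,-z,1])
    return (p["T"]@q)[:3]
def cloud(p,mask):
    K=p["mtx"];v,u=np.nonzero(mask&(p["depth"]>0));z=p["depth"][v,u]
    q=np.stack([(u-K[0,2])/K[0,0]*z,-(v-K[1,2])/K[1,1]*z,-z,np.ones_like(z)])
    return (p["T"]@q)[:3].T
E
python3 - <<'E'
from h import *
s=get_state(); print({k:np.round(v,3).tolist() for k,v in s.items()})
for n in ("scene","top"):
    p=vision.read_camera(n); print(n,p.keys(),p["mtx"].tolist(),np.round(p["T"],3).tolist())
    save(p,n+"0")
    for l in ("fan","spinner","blue_bin","solder_spool","flux_bottle"):
        r=silhouettes(p,l)
        for d in r[:2]:
            c=cloud(p,d["mask"]); print(l,round(d["confidence"],2),d["location"],d["mask"].sum(), np.round(np.percentile(c,[2,50,98],axis=0),3).tolist() if len(c) else None)
    for l in ("handle","back_edge","lock_pin","nose","spinner","fan","blue_bin"):
        for d in tip_of(p,l)[:2]:
            print(" tip",l,round(d["confidence"],2),d["location"],np.round(deproj(p,d["location"]),3).tolist())
print(get_state()["clock"])
E
```

```text
total 12
drwxr-xr-x  3 agent agent 4096 Dec  6 22:12 .
drwxr-xr-x 23 root  root  4096 Dec  6 22:12 ..
drwxr-xr-x  2 agent agent 4096 Dec  6 22:12 pics
{'clock': 0.0, 'joint_pos': [-1.293, 0.314, 0.045, 1.304, 0.0, 1.431], 'qvel': [-0.0, -0.0, 0.0, -0.0, 0.001, 0.0], 'tau': [-0.0, -48.063, 29.853, 0.019, -0.0, -0.0], 'tcp_pos': [0.233, -0.525, 0.23], 'orientation': [-0.001, 0.978, 0.207, -0.0], 'wrist_force': [0.202, -0.169, 0.108], 'ft_torque': [0.004, -0.001, -0.012], 'finger_gap': 0.085}
scene dict_keys(['pixels', 'depth', 'mtx', 'T', 'shot']) [[397.2469299619275, 0.0, 255.43190615192097], [0.0, 397.2469299619275, 195.18141330882847], [0.0, 0.0, 1.0]] [[-0.902, 0.247, -0.355, 0.136], [-0.432, -0.478, 0.765, 0.752], [0.02, 0.843, 0.537, 0.702], [0.0, 0.0, 0.0, 1.0]]
fan 0.82 [230.8, 260.8] 2543 [[0.417, 0.117, 0.003], [0.47, 0.163, 0.1], [0.538, 0.18, 0.179]]
spinner 0.66 [216.4, 279.0] 295 [[0.463, 0.185, 0.049], [0.477, 0.206, 0.07], [0.498, 0.213, 0.081]]
blue_bin 0.71 [287.7, 166.9] 1024 [[0.495, -0.491, 0.007], [0.548, -0.394, 0.041], [0.636, -0.368, 0.071]]
blue_bin 0.27 [228.
[... 1287 characters left out ...]
, -0.441, 0.011], [0.637, -0.372, 0.074]]
solder_spool 0.93 [297.7, 158.7] 348 [[0.617, -0.218, 0.001], [0.639, -0.194, 0.046], [0.667, -0.17, 0.052]]
flux_bottle 0.88 [330.6, 159.6] 359 [[0.604, -0.314, 0.008], [0.62, -0.288, 0.076], [0.647, -0.27, 0.124]]
 tip handle 0.86 [154.8, 197.7] [0.483, 0.168, 0.18]
 tip back_edge 0.85 [183.1, 216.1] [0.463, 0.126, 0.001]
 tip back_edge 0.39 [162.7, 202.9] [0.48, 0.161, 0.121]
 tip lock_pin 0.89 [165.4, 219.8] [0.436, 0.152, 0.118]
 tip nose 0.47 [151.4, 206.2] [0.477, 0.2, 0.081]
 tip spinner 0.47 [161.8, 206.4] [0.472, 0.164, 0.118]
 tip spinner 0.47 [328.5, 162.6] [0.613, -0.283, 0.076]
 tip blue_bin 0.82 [376.4, 187.5] [0.56, -0.432, 0.012]
1.3
```

View pics/scene0.png

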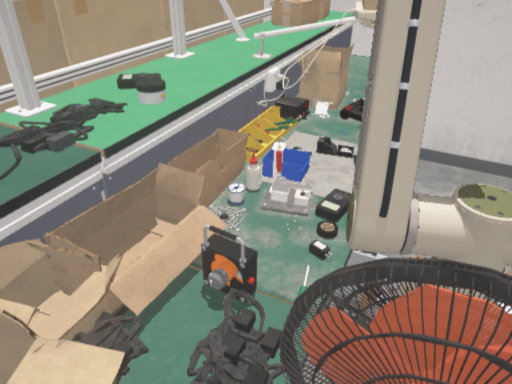

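View pics/top0.png

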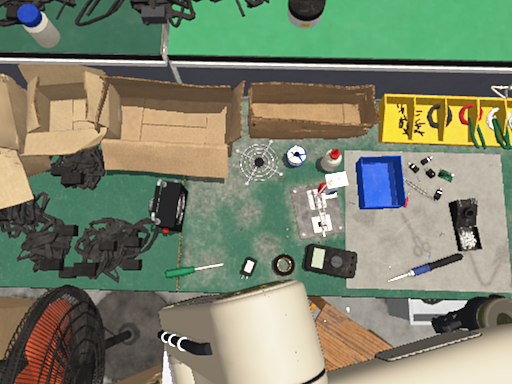

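The top view shows the fan at about (165, 205), front facing left in the image (+y). The bin is at (380, 183), the reel at (296, 156) and the flux bottle at (331, 160). The floor behind the fan (columns 185–265) is clear. Next I triangulate the handle and fit the fan's yaw.

```bash
python3 - <<'E'
from h import *
a=vision.read_camera("scene"); b=vision.read_camera("top")
for l in ("handle","back_edge","nose","spinner","lock_pin","blue_bin","solder_spool","flux_bottle"):
    ra=tip_of(a,l);rb=tip_of(b,l)
    if ra and rb:
        x,e=tri([ray(a,ra[0]["location"]),ray(b,rb[0]["location"])]); print(l,round(ra[0]["confidence"],2),round(rb[0]["confidence"],2),np.round(x,4),np.round(e,4))
m=silhouettes(a,"fan")[0]["mask"]; c=cloud(a,m)
# front face points 0.01<z<0.12 plane fit (robust)
q=c[(c[:,2]>.01)&(c[:,2]<.115)]
best=None;rng=np.random.default_rng(0)
for _ in range(800):
    t=q[rng.choice(len(q),3,False)];n=np.cross(t[1]-t[0],t[2]-t[0]);k=np.linalg.norm(n)
    if k<1e-8: continue
    n/=k
    if abs(n[2])>.15: continue
    i=abs((q-t[0])@n)<.003
    if best is None or i.sum()>best[0]: best=(i.sum(),n,i)
i=best[2];p=q[i];ctr=p.mean(0);n=np.linalg.svd(p-ctr)[2][2]; n*=np.sign(n[1]);print("front plane",best[0],len(q),n,ctr,"yaw dev of normal from +y",np.arctan2(-n[0],n[1]))
u=np.array([n[1],-n[0],0]); print("extent along width",np.percentile(p@u,[1,50,99]), "z",np.percentile(p[:,2],[1,99]))
h=c[(c[:,2]>.165)]; ctr=h.mean(0);v=np.linalg.svd(h-ctr)[2][0];print("bar",len(h),ctr,v,np.ptp(h,axis=0), np.arctan2(v[1],v[0]))
ct=cloud(b,silhouettes(b,"fan")[0]["mask"]) if silhouettes(b,"fan") else None
if ct is not None:
    h=ct[ct[:,2]>.16]; print("top bar",len(h),h.mean(0) if len(h) else 0, np.ptp(h,axis=0))
E
```

```text
handle 0.88 0.66 [0.4821 0.1706 0.1759] [0.0058 0.0058]
back_edge 0.92 0.61 [ 0.4802  0.1248 -0.0025] [0.0014 0.0014]
nose 0.75 0.17 [ 0.5017  0.1384 -0.0129] [0.0271 0.0271]
spinner 0.83 0.68 [0.4861 0.1503 0.0271] [0.0129 0.0129]
lock_pin 0.72 0.86 [0.4517 0.146  0.1589] [0.0339 0.0339]
blue_bin 0.59 0.56 [ 0.5631 -0.4268 -0.0012] [0.0088 0.0088]
solder_spool 0.88 0.7 [ 0.6395 -0.2031 -0.0066] [0.0052 0.0052]
front plane 430 1370 [ 0.09899172  0.99508134 -0.00371124] [0.48108018 0.17284987 0.07698663] yaw dev of normal from +y -0.09915480234709438
extent along width [0.40077899 0.45736388 0.52132632] z [0.01191023 0.11446334]
bar 220 [0.47588946 0.1722607  0.17648375] [-0.99514181  0.09796518 -0.00977806] [0.10604011 0.01567014 0.01708064] 3.043465390081633
top bar 164 [0.47481329 0.16801364 0.17847306] [0.10346873 0.01638373 0.02437145]
```

```bash
python3 - <<'E'
import cv2
im=cv2.imread("pics/scene0.png")[200:320,160:300];cv2.imwrite("pics/s_crop.png",cv2.resize(im,None,fx=4.5,fy=4.5,interpolation=cv2.INTER_CUBIC))
im=cv2.imread("pics/top0.png")[130:290,120:300];cv2.imwrite("pics/t_crop.png",cv2.resize(im,None,fx=3.6,fy=3.6,interpolation=cv2.INTER_CUBIC))
E
```

```text
(no output)
```

View pics/t_crop.png

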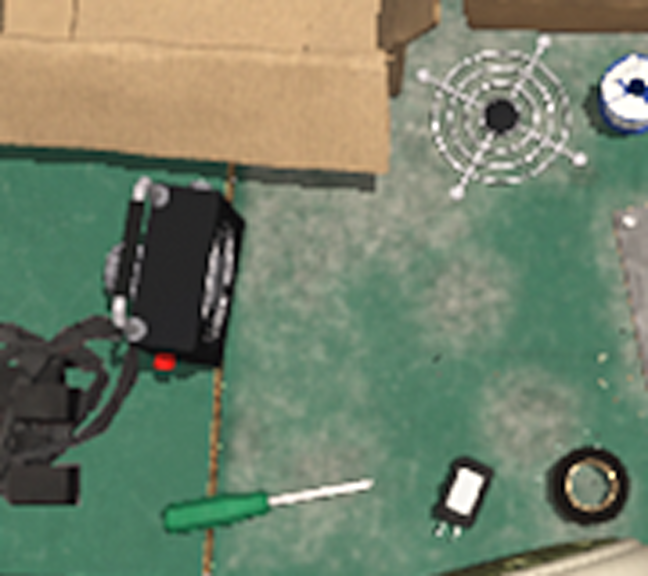

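View pics/s_crop.png

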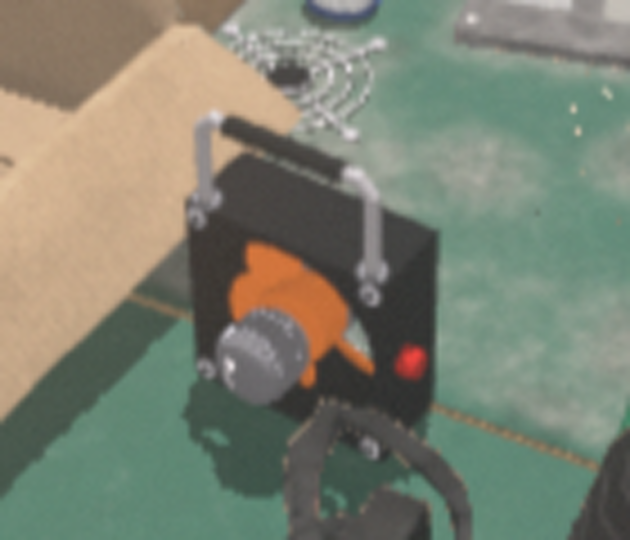

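```bash
python3 - <<'E'
from h import *
a=vision.read_camera("scene"); b=vision.read_camera("top")
M=np.ones((384,512),bool)
c=np.vstack([cloud(a,M),cloud(b,M)])
xs=np.arange(.3,.72,.03);ys=np.arange(.30,-.56,-.04)
print("      ",*["%4d"%(x*1000) for x in xs])
for y in ys:
    r=[]
    for x in xs:
        q=c[(abs(c[:,0]-x)<.015)&(abs(c[:,1]-y)<.02)&(c[:,2]<.6)]
        r.append("%4d"%(np.percentile(q[:,2],98)*1000) if len(q) else "   .")
    print("%6.2f"%y,*r)
E
```

```text
300  329  359  389  419  449  479  509  539  569  599  629  659  689
  0.30   31   49   55   54   30   23    4    4    5    5   71  100  104   16
  0.26   34   51   58   58   40   39    3    4    5   42   75  101  105   15
  0.22   30   30   52   56   43   56   80   73    3   47   76  101  104   12
  0.18   21    3    4   45  170  182  181  182  172   52   80  101  103   11
  0.14   26    4    3    4  122  123  123  124  125   55   81  102  104   11
  0.10   25   20    5    4    4    4    4  117  119   62   84  102  103   12
  0.06   16   16    4    5    4    4    5    5    6   63   85  102  103   15
  0.02    5   17    4    4    5    5    6    5    4   65   85  100  102   17
 -0.02    4    4    5    4    4    5    5    4    5   59   80   83  165  165
 -0.06   29   30   25    5    5    5    5    5    5    7    8    9  165  135
 -0.10    5   27    5    5    5    5    5    6    5    7    8   11    7  123
 -0.14   21   22   22    5    4    4    4    5    5    5    7    8    6  126
 -0.18   23   23   22    5    5   11   15   16   17    5    5   50   50  129
 -0.22    5   33   33   32   17   37  208  216   81   14    4   50   50  138
 -0.26   30   36   35   35   76   87   79  221  209  174   66   81   62  140
 -0.30   33   42   41   33   37   42   39  175  180  179   80  136   80  140
 -0.34   34   35   36   28   15   18   15    9    7    7    8    7    7  140
 -0.38    7   29   33    7    7    7   58   73   72   75   73   74    8  140
 -0.42    8    7    7    7    7    9    7   49   13   13   13   73    7    5
 -0.46   20    8    7    8    7    8    8   49   12   43   30   74    8   38
 -0.50   21   23    7    7    7    7    7   74   74   73   74   74    7   37
 -0.54   20   29    8    6    8    7    8    8   11   15   18   21    8   39
```

```bash
cat >> h.py <<'E'
def plan(tgt,yaw=None,n=5,hand=8.5,turn=None):
    """print rows for straight world line; turn = tool rz total deg (or from yaw of tool x, world)"""
    s=get_state();Rm=rot(s["orientation"]);p=np.array(s["tcp_pos"]);y0=np.arctan2(Rm[1,0],Rm[0,0])
    if turn is None: turn=0. if yaw is None else -np.degrees((yaw-y0+np.pi)%(2*np.pi)-np.pi)
    w=(np.array(tgt)-p)*100/n; r=turn/n
    print("from",np.round(p,4),"yaw",round(y0,4),"j",np.round(s["joint_pos"],2),"turn",round(turn,1))
    rows=[]
    for i in range(n):
        rows.append([*np.round(Rm.T@w,2).tolist(),0,0,round(r,2),hand]); Rm=Rm@R.from_rotvec([0,0,np.radians(r)]).as_matrix()
    for k in range(0,n,5): print(str(rows[k:k+5]).replace(" ",""))
def st():
    s=get_state();Rm=rot(s["orientation"]);print(round(s["clock"],2),"tcp",np.round(s["tcp_pos"],4),"yaw",round(np.arctan2(Rm[1,0],Rm[0,0]),3),"z",np.round(Rm[:,2],3),"F",np.round(s["wrist_force"],1),"M",np.round(s["ft_torque"],3),"gap",round(s["finger_gap"],4),"j",np.round(s["joint_pos"],2));return s
E
python3 -c "
from h import *
plan([.477,.1695,.27],n=18,turn=-150.5)"
```

```text
from [ 0.2333 -0.5256  0.2313] yaw 0.4177 j [-1.29  0.31  0.05  1.3   0.    1.43] turn -150.5
[[2.8,-2.98,-0.22,0,0,-8.36,8.5],[3.21,-2.54,-0.22,0,0,-8.36,8.5],[3.54,-2.05,-0.22,0,0,-8.36,8.5],[3.8,-1.51,-0.22,0,0,-8.36,8.5],[3.98,-0.94,-0.22,0,0,-8.36,8.5]]
[[4.08,-0.35,-0.22,0,0,-8.36,8.5],[4.08,0.24,-0.22,0,0,-8.36,8.5],[4.01,0.84,-0.22,0,0,-8.36,8.5],[3.84,1.41,-0.22,0,0,-8.36,8.5],[3.6,1.95,-0.22,0,0,-8.36,8.5]]
[[3.27,2.46,-0.22,0,0,-8.36,8.5],[2.88,2.9,-0.22,0,0,-8.36,8.5],[2.43,3.29,-0.22,0,0,-8.36,8.5],[1.92,3.61,-0.22,0,0,-8.36,8.5],[1.38,3.85,-0.22,0,0,-8.36,8.5]]
[[0.8,4.01,-0.22,0,0,-8.36,8.5],[0.21,4.09,-0.22,0,0,-8.36,8.5],[-0.38,4.07,-0.22,0,0,-8.36,8.5]]
```

```bash
python3 -m inch '[[2.8,-2.98,-0.22,0,0,-8.36,8.5],[3.21,-2.54,-0.22,0,0,-8.36,8.5],[3.54,-2.05,-0.22,0,0,-8.36,8.5],[3.8,-1.51,-0.22,0,0,-8.36,8.5],[3.98,-0.94,-0.22,0,0,-8.36,8.5]]' 25
python3 -m inch '[[4.08,-0.35,-0.22,0,0,-8.36,8.5],[4.08,0.24,-0.22,0,0,-8.36,8.5],[4.01,0.84,-0.22,0,0,-8.36,8.5],[3.84,1.41,-0.22,0,0,-8.36,8.5],[3.6,1.95,-0.22,0,0,-8.36,8.5]]'
python3 -m inch '[[3.27,2.46,-0.22,0,0,-8.36,8.5],[2.88,2.9,-0.22,0,0,-8.36,8.5],[2.43,3.29,-0.22,0,0,-8.36,8.5],[1.92,3.61,-0.22,0,0,-8.36,8.5],[1.38,3.85,-0.22,0,0,-8.36,8.5]]'
python3 -m inch '[[0.8,4.01,-0.22,0,0,-8.36,8.5],[0.21,4.09,-0.22,0,0,-8.36,8.5],[-0.38,4.07,-0.22,0,0,-8.36,8.5],[0,0,0,0,0,0,8.5]]'
python3 - <<'E'
from h import *
st();plan([.477,.1695,.27],3.0435,n=2)
s=get_state();p=vision.read_camera("wrist");save(p,"w1")
T=wristT(p,s)
for l in ("handle","nose","back_edge","fan"):
    for d in tip_of(p,l)[:2]:
        o,r=ray(p,d["location"],T); z={"handle":.176,"nose":.06,"back_edge":0,"fan":0}[l]
        print(l,round(d["confidence"],2),d["location"],"at z:",np.round(o+r*(z-o[2])/r[2],4))
E
```

```text
clock: 2.95
tcp_pos: [0.3012, -0.3311, 0.2424]
orientation: [0.0, 0.838, 0.545, 0.0]
wrist_force: [1.0, -0.1, 0.4]
finger_gap: 0.0853
clock: 3.45
tcp_pos: [0.3689, -0.1379, 0.2537]
orientation: [0.001, 0.589, 0.808, 0.0]
wrist_force: [0.9, 0.1, 0.2]
finger_gap: 0.0851
clock: 3.95
tcp_pos: [0.4367, 0.0552, 0.2647]
orientation: [0.001, 0.261, 0.965, 0.0]
wrist_force: [0.1, -1.0, 0.8]
finger_gap: 0.0853
clock: 4.35
tcp_pos: [0.4782, 0.1732, 0.2707]
orientation: [0.001, 0.045, 0.999, 0.001]
wrist_force: [-0.3, -1.2, -0.3]
finger_gap: 0.0848
4.35 tcp [0.4782 0.1732 0.2707] yaw 3.052 z [ 0.001  0.001 -1.   ] F [-0.3 -1.2 -0.3] M [-0.031 -0.04   0.006] gap 0.0848 j [ 0.19  0.17 -0.04  1.36  0.    0.28]
from [0.4782 0.1732 0.2707] yaw 3.0521 j [ 0.19  0.17 -0.04  1.36  0.    0.28] turn 0.5
[[0.04,-0.19,0.04,0,0,np.float64(0.25),8.5],[0.04,-0.19,0.04,0,0,np.float64(0.25),8.5]]
handle 0.73 [248.1, 195.6] at z: [0.476  0.1681 0.176 ]
nose 0.98 [289.1, 166.4] at z: [0.4797 0.2155 0.06  ]
back_edge 0.64 [251.7, 196.5] at z: [0.533  0.1643 0.    ]
fan 0.91 [238.2, 158.4] at z: [0.4751 0.1505 0.    ]
```

```bash
ls pics
```

```text
s_crop.png
scene0.png
t_crop.png
top0.png
w1.png
```

View pics/w1.png

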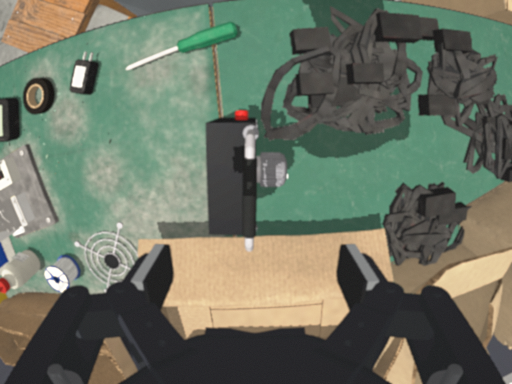

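The wrist view shows the bar at (248, 196), between the fingers and running vertically in the image, with the nut to its right at (270, 170). Its position (0.476, 0.168) agrees with the earlier measurement, so I descend.

```bash
python3 -m inch '[[0.1,-0.2,3,0,0,0.5,8.5],[0,-0.1,3,0,0,0,6],[0,0,3,0,0,0,5],[0,0,2,0,0,0,5],[0,0,0,0,0,0,5]]' 20
python3 -c "
from h import *
st();p=vision.read_camera('scene');save(p,'s2');d=tip_of(p,'handle')[0];print(d)"
```

```text
clock: 5.1
tcp_pos: [0.4733, 0.1647, 0.1583]
orientation: [-0.003, 0.054, 0.999, -0.001]
wrist_force: [-0.2, -0.2, -0.4]
finger_gap: 0.0501
5.1 tcp [0.4733 0.1647 0.1583] yaw 3.033 z [-0.005 -0.001 -1.   ] F [-0.2 -0.2 -0.4] M [-0.047 -0.02  -0.03 ] gap 0.0501 j [ 0.17  0.21 -0.27  1.09 -0.    0.28]
{'location': [222.9, 233.7], 'confidence': 0.83}
```

```bash
python3 -m inch '[[-0.25,0.4,0.1,0,0,-0.5,5],[0,0,0,0,0,0,3],[0,0,0,0,0,0,1],[0,0,0,0,0,0,1],[0,0,0,0,0,0,1]]' 20
python3 -m inch '[[0,0,0,0,0,0,1],[0,0,0,0,0,0,1]]' 20
python3 -c "
from h import *
st();p=vision.read_camera('scene');save(p,'s3');im=cv2.imread('pics/s3.png')[180:320,140:320];cv2.imwrite('pics/s3c.png',cv2.resize(im,None,fx=4,fy=4))"
```

```text
clock: 5.7
tcp_pos: [0.4791, 0.1701, 0.1606]
orientation: [0.001, 0.049, 0.999, -0.0]
wrist_force: [-0.6, -0.9, 3.9]
finger_gap: 0.0112
clock: 5.9
tcp_pos: [0.4791, 0.1701, 0.1606]
orientation: [0.001, 0.049, 0.999, 0.0]
wrist_force: [-0.9, -0.8, 6.5]
finger_gap: 0.0112
5.9 tcp [0.4791 0.1701 0.1606] yaw 3.044 z [ 0.001 -0.    -1.   ] F [-0.9 -0.8  6.5] M [-0.188  0.101 -0.022] gap 0.0112 j [ 0.18  0.22 -0.26  1.09 -0.    0.28]
```

View pics/s3c.png

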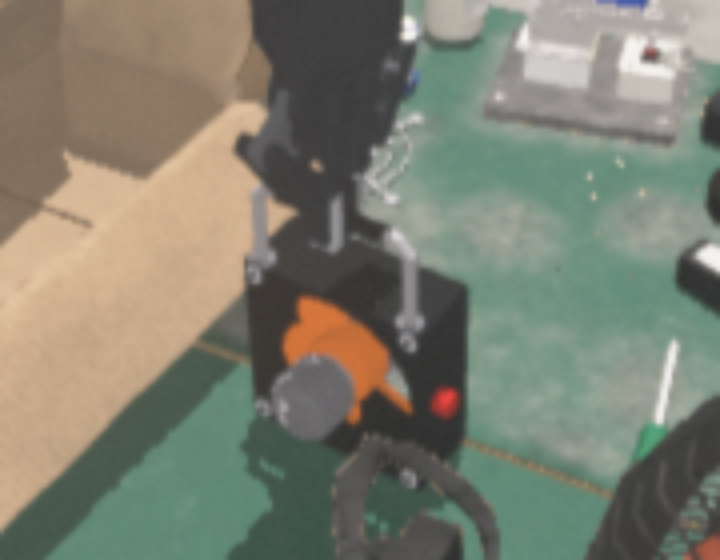

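The bar is gripped, with the fingers closed at 11 mm between the posts. Now I compute the tipping arc about the back edge.

```bash
python3 - <<'E'
import numpy as np
n=25;f=np.radians(np.linspace(0,90,n+1))
s=4.5-4.5*np.cos(f)+17.5*np.sin(f);z=4.5*np.sin(f)+17.5*np.cos(f)
rows=[[0,-round(a,2),-round(b,2),0,0,0,1] for a,b in zip(np.diff(s),np.diff(z))]
for k in range(0,n,5): print(str(rows[k:k+5]).replace(" ","").replace("np.float64",""), s[k+5],z[k+5]-17.5)
E
```

```text
[[0,(-1.11),(-0.25),0,0,0,1],[0,(-1.12),(-0.18),0,0,0,1],[0,(-1.13),(-0.11),0,0,0,1],[0,(-1.13),(-0.04),0,0,0,1],[0,(-1.13),(0.04),0,0,0,1]] 5.628043078233389 0.53406550985245
[[0,(-1.13),(0.11),0,0,0,1],[0,(-1.12),(0.18),0,0,0,1],[0,(-1.11),(0.25),0,0,0,1],[0,(-1.09),(0.32),0,0,0,1],[0,(-1.07),(0.38),0,0,0,1]] 11.145665440431017 -0.6971689631222908
[[0,(-1.04),(0.45),0,0,0,1],[0,(-1.01),(0.51),0,0,0,1],[0,(-0.98),(0.58),0,0,0,1],[0,(-0.94),(0.64),0,0,0,1],[0,(-0.9),(0.7),0,0,0,1]] 16.012763766245453 -3.5731816101944567
[[0,(-0.85),(0.75),0,0,0,1],[0,(-0.8),(0.8),0,0,0,1],[0,(-0.75),(0.85),0,0,0,1],[0,(-0.7),(0.9),0,0,0,1],[0,(-0.64),(0.94),0,0,0,1]] 19.75291256047792 -7.812448275110228
[[0,(-0.58),(0.98),0,0,0,1],[0,(-0.52),(1.01),0,0,0,1],[0,(-0.45),(1.04),0,0,0,1],[0,(-0.38),(1.07),0,0,0,1],[0,(-0.32),(1.09),0,0,0,1]] 22.0 -13.0
```

```bash
python3 -m inch '[[0,-1.11,-0.35,0,0,0,1],[0,-1.12,-0.18,0,0,0,1],[0,-1.13,-0.11,0,0,0,1],[0,-1.13,-0.04,0,0,0,1],[0,-1.13,0.04,0,0,0,1]]' 20
python3 -c "
from h import *
st();p=vision.read_camera('scene');save(p,'s4');im=cv2.imread('pics/s4.png')[180:320,140:320];cv2.imwrite('pics/s4c.png',cv2.resize(im,None,fx=4,fy=4))"
```

```text
clock: 6.45
tcp_pos: [0.473, 0.113, 0.1665]
orientation: [0.0, 0.049, 0.999, -0.0]
wrist_force: [-0.2, 1.8, 1.6]
finger_gap: 0.0109
6.45 tcp [0.473  0.113  0.1665] yaw 3.044 z [ 0. -0. -1.] F [-0.2  1.8  1.6] M [ 0.47  -0.049 -0.011] gap 0.0109 j [ 0.07  0.17 -0.3   1.1  -0.    0.17]
```

View pics/s4c.png

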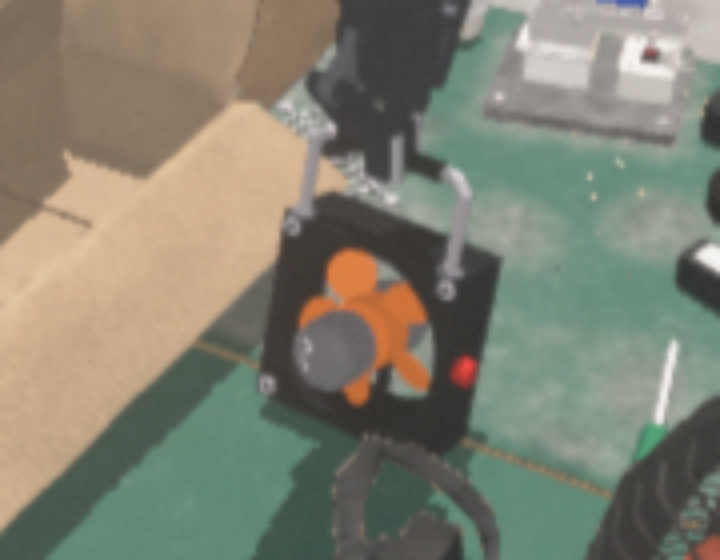

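The fan is tilting about 18° as planned, with small forces. Continuing along the arc.

```bash
python3 -m inch '[[0,-1.13,0.11,0,0,0,1],[0,-1.12,0.18,0,0,0,1],[0,-1.11,0.25,0,0,0,1],[0,-1.09,0.32,0,0,0,1],[0,-1.07,0.38,0,0,0,1]]' 20
python3 -m inch '[[0,-1.04,0.45,0,0,0,1],[0,-1.01,0.51,0,0,0,1],[0,-0.98,0.58,0,0,0,1],[0,-0.94,0.64,0,0,0,1],[0,-0.9,0.7,0,0,0,1]]' 20
python3 -c "
from h import *
st();p=vision.read_camera('scene');save(p,'s5');im=cv2.imread('pics/s5.png')[180:320,140:320];cv2.imwrite('pics/s5c.png',cv2.resize(im,None,fx=4,fy=4))"
```

```text
clock: 7.0
tcp_pos: [0.4675, 0.0582, 0.1534]
orientation: [-0.0, 0.049, 0.999, -0.0]
wrist_force: [0.5, 0.7, -0.2]
finger_gap: 0.0111
clock: 7.5
tcp_pos: [0.4628, 0.0099, 0.1244]
orientation: [-0.0, 0.049, 0.999, -0.0]
wrist_force: [0.1, -1.1, 0.3]
finger_gap: 0.011
7.5 tcp [0.4628 0.0099 0.1244] yaw 3.044 z [-0. -0. -1.] F [ 0.1 -1.1  0.3] M [-0.06  0.02  0.03] gap 0.011 j [-0.15  0.16 -0.42  0.99 -0.   -0.05]
```

View pics/s5c.png

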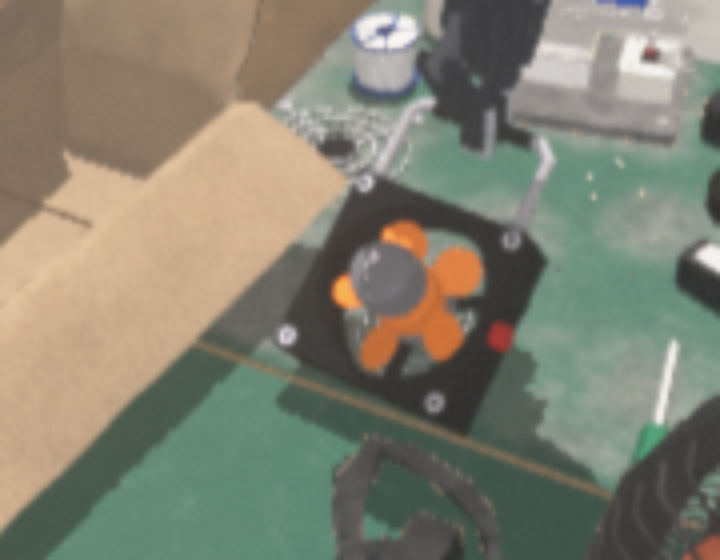

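```bash
python3 -m inch '[[0,-0.85,0.75,0,0,0,1],[0,-0.8,0.8,0,0,0,1],[0,-0.75,0.85,0,0,0,1],[0,-0.7,0.9,0,0,0,1],[0,-0.64,0.94,0,0,0,1]]' 20
python3 -m inch '[[0,-0.58,0.98,0,0,0,1],[0,-0.52,1.01,0,0,0,1],[0,-0.45,0.9,0,0,0,1],[0,-0.3,0.6,0,0,0,1],[0,-0.15,0.5,0,0,0,1]]' 20
python3 -c "
from h import *
st();p=vision.read_camera('scene');save(p,'s6');im=cv2.imread('pics/s6.png')[180:320,140:320];cv2.imwrite('pics/s6c.png',cv2.resize(im,None,fx=4,fy=4))
c=cloud(p,np.ones((384,512),bool)); q=c[(c[:,2]>.03)&(c[:,2]<.11)&(abs(c[:,0]-.47)<.065)&(c[:,1]>-.02)&(c[:,1]<.13)];print(len(q),q.mean(0))"
```

```text
clock: 8.05
tcp_pos: [0.4592, -0.0271, 0.0818]
orientation: [-0.0, 0.049, 0.999, -0.0]
wrist_force: [-0.1, -0.7, -1.7]
finger_gap: 0.0112
clock: 8.55
tcp_pos: [0.457, -0.0462, 0.0419]
orientation: [-0.0, 0.049, 0.999, 0.0]
wrist_force: [0.1, 0.8, -2.0]
finger_gap: 0.0111
8.55 tcp [ 0.457  -0.0462  0.0419] yaw 3.044 z [-0.001  0.001 -1.   ] F [ 0.1  0.8 -2. ] M [ 0.404  0.034 -0.05 ] gap 0.0111 j [-0.28  0.25 -0.55  0.78  0.   -0.18]
1829 [0.46475301 0.06997183 0.05264096]
```

View pics/s6c.png

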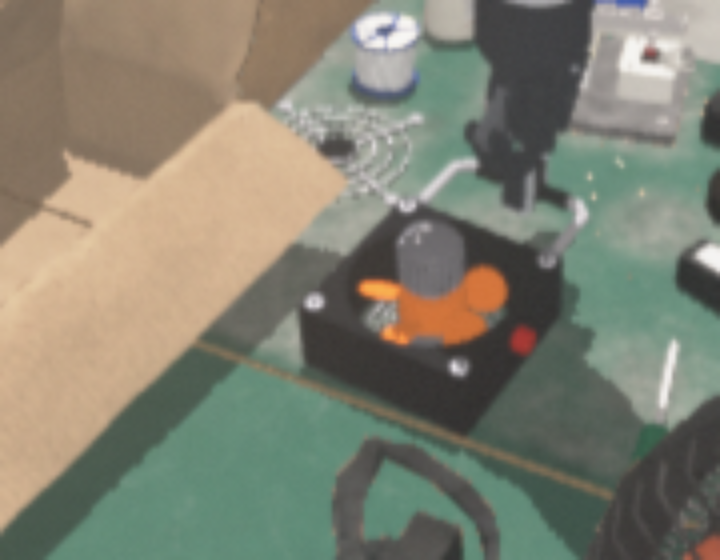

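```bash
python3 -m inch '[[0,-0.1,0.4,0,0,0,1],[0,-0.05,0.3,0,0,0,1],[0,0,0.2,0,0,0,1],[0,0,0.1,0,0,0,1],[0,0,0,0,0,0,1]]' 20
python3 -c "
from h import *
st()"
```

```text
clock: 9.1
tcp_pos: [0.4577, -0.0483, 0.033]
orientation: [0.0, 0.049, 0.999, -0.001]
wrist_force: [-0.3, -3.0, -0.6]
finger_gap: 0.011
9.1 tcp [ 0.4577 -0.0483  0.033 ] yaw 3.044 z [ 0.001 -0.001 -1.   ] F [-0.3 -3.  -0.6] M [-0.612  0.017 -0.001] gap 0.011 j [-0.28  0.26 -0.56  0.75 -0.   -0.18]
```

```bash
python3 -m inch '[[0,0,0.1,0,0,0,1],[0,0,0.1,0,0,0,1],[0,0,0.1,0,0,0,1],[0,0,0,0,0,0,1]]' 20
python3 -c "
from h import *
st();p=vision.read_camera('scene');save(p,'s7');im=cv2.imread('pics/s7.png')[180:320,140:320];cv2.imwrite('pics/s7c.png',cv2.resize(im,None,fx=4,fy=4))
c=cloud(p,silhouettes(p,'fan')[0]['mask']);q=c[(c[:,2]>.04)&(c[:,2]<.06)&(c[:,1]>0)];ctr=q.mean(0)
for _ in range(5):
  n=np.linalg.svd(q-q.mean(0),full_matrices=False)[2][2];q=q[abs((q-q.mean(0))@n)<.003]
print(len(q),q.mean(0),n)"
```

```text
clock: 9.5
tcp_pos: [0.4576, -0.0481, 0.0302]
orientation: [0.0, 0.049, 0.999, -0.0]
wrist_force: [-1.3, -3.5, 3.3]
finger_gap: 0.011
9.5 tcp [ 0.4576 -0.0481  0.0302] yaw 3.044 z [ 0.001 -0.001 -1.   ] F [-1.3 -3.5  3.3] M [-0.695  0.178 -0.032] gap 0.011 j [-0.28  0.26 -0.56  0.74 -0.   -0.18]
555 [0.4645942  0.07576223 0.04870398] [-5.34097468e-04 -8.66001901e-03 -9.99962359e-01]
```

View pics/s7c.png

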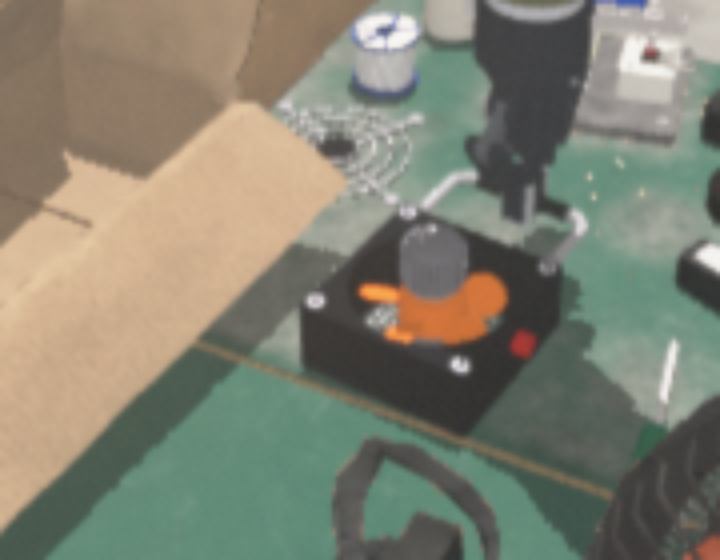

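The fan is flat: its front face is 48.7 mm high with a vertical normal, and contact was felt. Releasing the bar and rising.

```bash
python3 -m inch '[[0,0,0,0,0,0,2],[0,0,0,0,0,0,3.5],[0,0,0,0,0,0,3.5],[0,0,-1.5,0,0,0,3.5],[0,0,-3,0,0,0,4]]' 20
python3 -m inch '[[0,0,-4.5,0,0,0,8.5],[0,0,-4.5,0,0,0,8.5]]' 20
python3 -c "
from h import *
st();plan([.469,.066,.17],n=5,turn=-40)"
```

```text
clock: 10.1
tcp_pos: [0.4551, -0.0469, 0.0732]
orientation: [-0.003, 0.049, 0.999, 0.001]
wrist_force: [-0.5, -0.2, 0.1]
finger_gap: 0.0399
clock: 10.3
tcp_pos: [0.4564, -0.0472, 0.1655]
orientation: [-0.001, 0.049, 0.999, 0.001]
wrist_force: [1.9, -0.5, 0.6]
finger_gap: 0.0674
10.3 tcp [ 0.4564 -0.0472  0.1655] yaw 3.045 z [-0.002  0.001 -1.   ] F [ 1.9 -0.5  0.6] M [-0.07  -0.054  0.033] gap 0.0674 j [-0.28  0.12 -0.36  1.09  0.   -0.18]
from [ 0.4564 -0.0472  0.1655] yaw 3.0445 j [-0.28  0.12 -0.36  1.09  0.   -0.18] turn -40
[[-0.03,2.28,-0.09,0,0,-8.0,8.5],[-0.35,2.25,-0.09,0,0,-8.0,8.5],[-0.66,2.18,-0.09,0,0,-8.0,8.5],[-0.95,2.07,-0.09,0,0,-8.0,8.5],[-1.23,1.92,-0.09,0,0,-8.0,8.5]]
```

```bash
cat > look.py <<'E'
from h import *
import sys,json
tag=sys.argv[1]
s=st();p=vision.read_camera("wrist");save(p,tag);T=wristT(p,s)
out={}
for l in ("nose","spinner","lock_pin","fan"):
    for d in tip_of(p,l)[:2]:
        o,r=ray(p,d["location"],T); z={"nose":.0875,"spinner":.055,"lock_pin":.05,"fan":.025}[l]
        print(l,round(d["confidence"],2),d["location"],np.round(o+r*(z-o[2])/r[2],4))
        out.setdefault(l,[o.tolist(),r.tolist()])
json.dump(out,open(tag+".json","w"))
if len(sys.argv)>2:
    q=json.load(open(sys.argv[2]+".json"))
    for l in out:
        if l in q: print("tri",l,*[np.round(v,4) for v in tri([[np.array(v) for v in out[l]],[np.array(v) for v in q[l]]])])
E
python3 look.py w2
python3 -m inch '[[-0.03,2.28,-0.09,0,0,-8.0,8.5],[-0.35,2.25,-0.09,0,0,-8.0,8.5],[-0.66,2.18,-0.09,0,0,-8.0,8.5],[-0.95,2.07,-0.09,0,0,-8.0,8.5],[-1.23,1.92,-0.09,0,0,-8.0,8.5]]' 
python3 -m inch '[[0,0,0,0,0,0,8.5]]' 
python3 look.py w3 w2
```

```text
10.3 tcp [ 0.4564 -0.0472  0.1655] yaw 3.045 z [-0.002  0.001 -1.   ] F [ 1.9 -0.5  0.6] M [-0.07  -0.054  0.033] gap 0.0674 j [-0.28  0.12 -0.36  1.09  0.   -0.18]
nose 0.94 [390.6, 205.1] [0.469  0.0677 0.0875]
spinner 0.68 [375.0, 193.9] [0.4688 0.066  0.055 ]
lock_pin 0.84 [370.0, 145.4] [0.4232 0.0627 0.05  ]
fan 0.67 [414.0, 183.8] [0.4724 0.1267 0.025 ]
fan 0.67 [370.1, 143.8] [0.4257 0.0728 0.025 ]
clock: 11.05
tcp_pos: [0.4683, 0.0664, 0.1671]
orientation: [-0.002, -0.299, 0.954, 0.001]
wrist_force: [0.6, -0.1, -0.4]
finger_gap: 0.085
clock: 11.15
tcp_pos: [0.4685, 0.0674, 0.1673]
orientation: [-0.002, -0.298, 0.955, 0.001]
wrist_force: [-0.2, 0.6, 0.4]
finger_gap: 0.0846
11.15 tcp [0.4685 0.0674 0.1673] yaw -2.536 z [-0.004  0.001 -1.   ] F [-0.2  0.6  0.4] M [-0.024  0.029 -0.031] gap 0.0846 j [-0.03  0.15 -0.32  1.1   0.   -0.63]
nose 0.9 [256.2, 201.5] [0.4659 0.0687 0.0875]
nose 0.19 [280.2, 152.7] [0.4235 0.0614 0.0875]
spinner 0.71 [251.1, 186.5] [0.4657 0.0633 0.055 ]
spinner 0.32 [294.3, 218.8] [0.4685 0.114  0.055 ]
lock_pin 0.71 [281.0, 153.4] [0.4266 0.0686 0.05  ]
fan 0.58 [294.0, 215.7] [0.4733 0.1221 0.025 ]
tri nose [0.4673 0.068  0.0879] [0.0016 0.0016]
tri spinner [0.4635 0.061  0.0677] [0.0009 0.0009]
tri lock_pin [0.4282 0.0733 0.0228] [0.0006 0.0006]
tri fan [0.4684 0.1171 0.0407] [0.0012 0.0012]
```

View pics/w3.png

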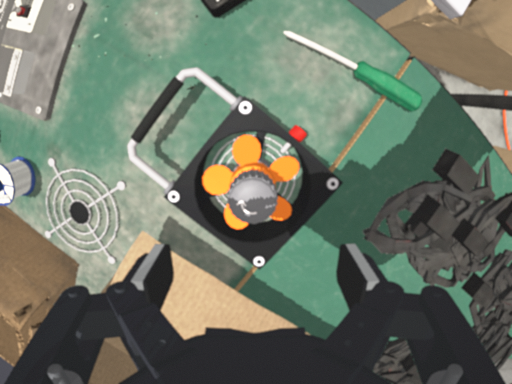

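The wrist view shows the fan flat on its back with the nut at (254, 200), between the fingers. The axis triangulates to (0.467, 0.068) and the nose to 88 mm, where 87.5 mm is expected. Descending around the nut.

```bash
python3 -c "
from h import *
plan([.4675,.0677,.0545],n=3)"
python3 -m inch '[[0,0,4.5,0,0,0,8.5],[0,0,4.5,0,0,0,8.5],[0,0,1.2,0,0,0,7],[0,0,0,0,0,0,7]]' 25
python3 -c "
from h import *
st();plan([.4675,.0677,.0545],n=1)"
```

```text
from [0.4693 0.0647 0.1685] yaw -2.543 j [-0.03  0.15 -0.32  1.1  -0.   -0.63] turn 0.0
[[-0.01,0.11,3.8,0,0,0.0,8.5],[-0.01,0.11,3.8,0,0,0.0,8.5],[-0.01,0.11,3.8,0,0,0.0,8.5]]
clock: 11.8
tcp_pos: [0.4679, 0.0648, 0.0657]
orientation: [-0.002, -0.295, 0.955, 0.001]
wrist_force: [0.2, -0.0, 0.5]
finger_gap: 0.07
11.8 tcp [0.4679 0.0648 0.0657] yaw -2.542 z [-0.005  0.    -1.   ] F [ 0.2 -0.   0.5] M [ 0.012 -0.001 -0.009] gap 0.07 j [-0.03  0.24 -0.48  0.85 -0.   -0.63]
from [0.4679 0.0648 0.0657] yaw -2.5425 j [-0.03  0.24 -0.48  0.85 -0.   -0.63] turn 0.0
[[-0.14,0.26,1.12,0,0,0.0,8.5]]
```

```bash
python3 look.py w4
```

```text
11.8 tcp [0.4679 0.0648 0.0657] yaw -2.542 z [-0.005  0.    -1.   ] F [ 0.2 -0.   0.5] M [ 0.012 -0.001 -0.009] gap 0.07 j [-0.03  0.24 -0.48  0.85 -0.   -0.63]
nose 0.97 [255.9, 277.0] [0.4694 0.0679 0.0875]
nose 0.43 [296.6, 180.7] [0.4203 0.0552 0.0875]
spinner 0.83 [255.6, 246.9] [0.4695 0.068  0.055 ]
lock_pin 0.96 [296.4, 179.1] [0.4244 0.0646 0.05  ]
fan 0.82 [318.7, 268.0] [0.4712 0.1252 0.025 ]
```

View pics/w4.png

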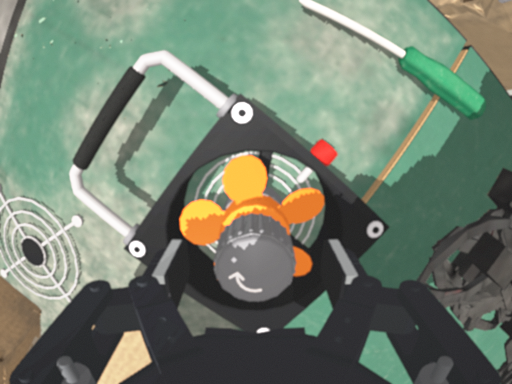

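```bash
python3 -m inch '[[-0.2,0.1,0.9,0,0,0,7],[0,0,0.2,0,0,0,7],[0,0,0,0,0,0,5],[0,0,0,0,0,0,4],[0,0,0,0,0,0,3.5]]' 25
python3 -c "
from h import *
st()"
python3 -m inch '[[0,0,0,0,0,0,3.5],[0,0,0,0,0,0,3.5]]' 30
python3 -c "
from h import *
st()"
```

```text
clock: 12.55
tcp_pos: [0.471, 0.0672, 0.0564]
orientation: [-0.0, -0.296, 0.955, -0.0]
wrist_force: [-0.9, -0.1, 2.1]
finger_gap: 0.039
12.55 tcp [0.471  0.0672 0.0564] yaw -2.541 z [ 0.    -0.001 -1.   ] F [-0.9 -0.1  2.1] M [-0.133  0.1   -0.035] gap 0.039 j [-0.03  0.26 -0.49  0.82 -0.   -0.63]
clock: 12.75
tcp_pos: [0.471, 0.0672, 0.0565]
orientation: [0.0, -0.296, 0.955, -0.0]
wrist_force: [-0.7, -1.8, 2.0]
finger_gap: 0.039
12.75 tcp [0.471  0.0672 0.0565] yaw -2.541 z [ 0. -0. -1.] F [-0.7 -1.8  2. ] M [-0.203  0.124 -0.013] gap 0.039 j [-0.03  0.26 -0.49  0.82 -0.   -0.63]
```

```bash
python3 -c "
from h import *
p=vision.read_camera('wrist');save(p,'w5');p=vision.read_camera('scene');save(p,'s8');im=cv2.imread('pics/s8.png')[190:290,180:300];cv2.imwrite('pics/s8c.png',cv2.resize(im,None,fx=6,fy=6,interpolation=cv2.INTER_CUBIC))"
```

```text
(no output)
```

View pics/s8c.png

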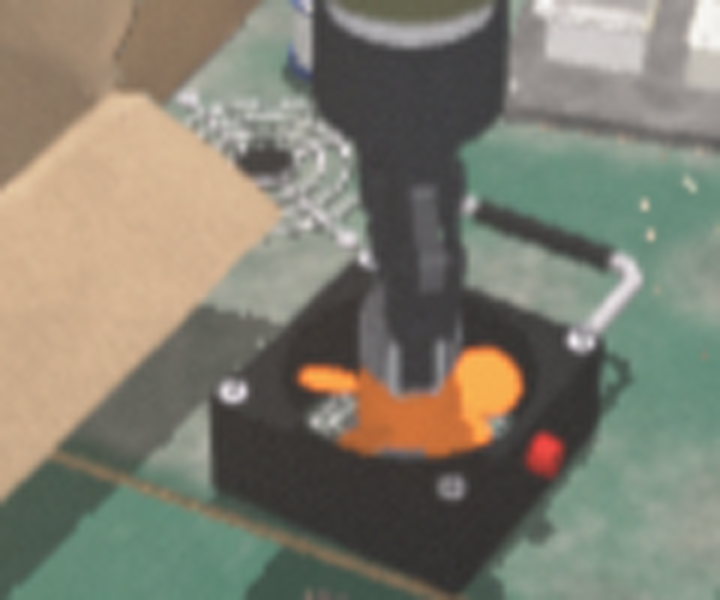

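View pics/w5.png

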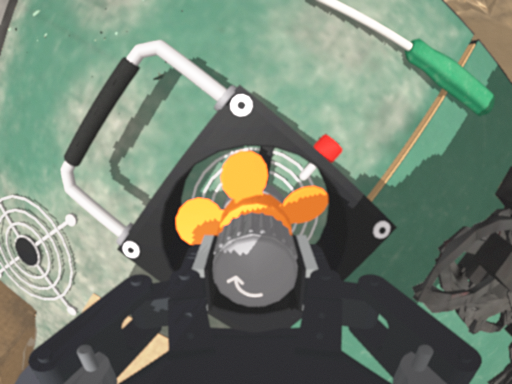

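The nut is held square, with the fingertips down to its base. Turning clockwise seen from above (+z tool) in small steps and watching the moment.

```bash
for i in 1 ; do python3 -m inch '[[0,0,0,0,0,3,3.5],[0,0,0,0,0,3,3.5]]' 40 >/dev/null; python3 -c "
from h import *
st()"; done
python3 -m inch '[[0,0,0,0,0,3,3.5],[0,0,0,0,0,3,3.5]]' 40 >/dev/null; python3 -c "
from h import *
st()"
python3 -m inch '[[0,0,0,0,0,3,3.5],[0,0,0,0,0,3,3.5]]' 40 >/dev/null; python3 -c "
from h import *
st()"
python3 -m inch '[[0,0,0,0,0,3,3.5],[0,0,0,0,0,3,3.5]]' 40 >/dev/null; python3 -c "
from h import *
st()"
```

```text
13.05 tcp [0.4711 0.0671 0.0565] yaw -2.648 z [ 0.    -0.001 -1.   ] F [-1.4 -1.9  4.2] M [-0.38   0.166  0.01 ] gap 0.0386 j [-0.03  0.26 -0.49  0.82 -0.   -0.52]
13.25 tcp [0.4712 0.067  0.0565] yaw -2.753 z [ 0.    -0.001 -1.   ] F [-1.6 -2.1  2.9] M [-0.435  0.079  0.019] gap 0.0385 j [-0.03  0.26 -0.49  0.82 -0.   -0.42]
13.45 tcp [0.4712 0.0669 0.0565] yaw -2.857 z [ 0.001 -0.001 -1.   ] F [-0.4 -1.9  2. ] M [-0.507  0.084  0.06 ] gap 0.0385 j [-0.03  0.26 -0.49  0.82 -0.   -0.31]
13.65 tcp [0.4713 0.0668 0.0565] yaw -2.962 z [ 0.001 -0.001 -1.   ] F [-0.7 -3.5  3. ] M [-0.6    0.098  0.038] gap 0.0385 j [-0.03  0.26 -0.49  0.82 -0.   -0.21]
```

```bash
cat > t.sh <<'E'
python3 -c "
from h import *
st()"
E
python3 -m inch '[[0,0,0,0,0,3,3.5]]' >/dev/null; sh t.sh
python3 -m inch '[[0,0,0,0,0,3,3.5]]' >/dev/null; sh t.sh
python3 -m inch '[[0,0,0,0,0,3,3.5]]' >/dev/null; sh t.sh
python3 -m inch '[[0,0,0,0,0,3,3.5]]' >/dev/null; sh t.sh
python3 -c "
from h import *
p=vision.read_camera('wrist');save(p,'w6')"
```

```text
13.75 tcp [0.4713 0.0667 0.0565] yaw -3.015 z [ 0.001 -0.001 -1.   ] F [ 0.3 -2.5  3. ] M [-0.703  0.051  0.052] gap 0.0386 j [-0.03  0.26 -0.49  0.82 -0.   -0.15]
13.85 tcp [0.4714 0.0666 0.0565] yaw -3.067 z [ 0.001 -0.002 -1.   ] F [ 0.1 -3.3  2.8] M [-0.724  0.049  0.029] gap 0.0383 j [-0.03  0.26 -0.49  0.82 -0.   -0.1 ]
13.95 tcp [0.4713 0.0666 0.0565] yaw -3.119 z [ 0.001 -0.002 -1.   ] F [-0.3 -4.4  2.3] M [-0.783  0.074  0.035] gap 0.0387 j [-0.03  0.26 -0.49  0.82 -0.   -0.05]
14.05 tcp [0.4713 0.0667 0.0565] yaw 3.112 z [ 0.001 -0.001 -1.   ] F [-0.9 -2.7  3.2] M [-0.552  0.102  0.129] gap 0.039 j [-0.03  0.26 -0.49  0.82 -0.    0.  ]
```

View pics/w6.png

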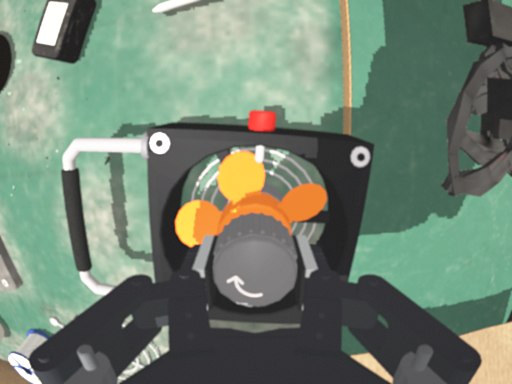

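The blade at (242, 178) now meets the pin at (260, 153), and the moment jumped to 0.13 N m. From here the nut itself should give. Continuing clockwise with a matching lift.

```bash

python3 -m inch '[[0,0,0,0,0,3,3.5]]' >/dev/null; sh t.sh
python3 -m inch '[[0,0,-0.01,0,0,3,3.5]]' >/dev/null; sh t.sh
python3 -m inch '[[0,0,-0.01,0,0,3,3.5]]' >/dev/null; sh t.sh
python3 -m inch '[[0,0,-0.01,0,0,3,3.5]]' >/dev/null; sh t.sh
python3 -m inch '[[0,0,-0.02,0,0,3,3.5]]' >/dev/null; sh t.sh
python3 -c "
from h import *
p=vision.read_camera('wrist');save(p,'w7')"
```

```text
14.2 tcp [0.4713 0.0669 0.0566] yaw 3.061 z [ 0.001 -0.001 -1.   ] F [-1.1 -2.1  4.4] M [-0.482  0.132  0.1  ] gap 0.039 j [-0.03  0.26 -0.49  0.82 -0.    0.05]
14.3 tcp [0.4714 0.067  0.0567] yaw 3.008 z [ 0.001 -0.001 -1.   ] F [ 0.4 -1.5  3.2] M [-0.44   0.128  0.122] gap 0.0385 j [-0.03  0.26 -0.49  0.82 -0.    0.11]
14.4 tcp [0.4714 0.067  0.0568] yaw 2.956 z [ 0.001 -0.001 -1.   ] F [-0.5 -2.2  3. ] M [-0.478  0.117  0.12 ] gap 0.0385 j [-0.03  0.25 -0.49  0.82 -0.    0.16]
14.5 tcp [0.4714 0.067  0.0569] yaw 2.903 z [ 0.001 -0.001 -1.   ] F [-0.5 -2.   2.7] M [-0.541  0.075  0.079] gap 0.0387 j [-0.03  0.25 -0.49  0.82 -0.    0.21]
14.6 tcp [0.4715 0.0669 0.0571] yaw 2.851 z [ 0.001 -0.001 -1.   ] F [-0.1 -3.8  2.5] M [-0.629 -0.009  0.11 ] gap 0.0387 j [-0.03  0.25 -0.49  0.82 -0.    0.26]
```

View pics/w7.png

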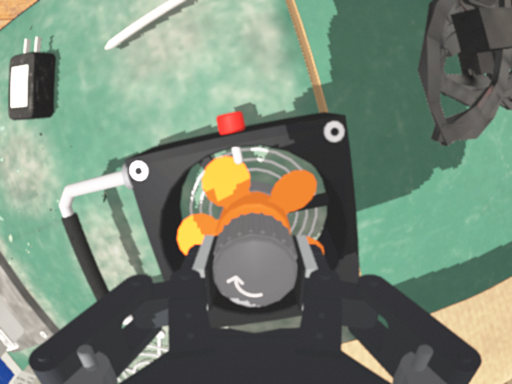

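```bash

python3 -m inch '[[0,0,-0.02,0,0,4,3.5],[0,0,-0.02,0,0,4,3.5],[0,0,-0.02,0,0,4,3.5]]' >/dev/null; sh t.sh
python3 -m inch '[[0,0,-0.02,0,0,4,3.5],[0,0,-0.02,0,0,4,3.5],[0,0,-0.02,0,0,4,3.5]]' >/dev/null; sh t.sh
python3 -m inch '[[0,0,-0.02,0,0,4,3.5],[0,0,-0.02,0,0,4,3.5],[0,0,-0.02,0,0,4,3.5]]' >/dev/null; sh t.sh
python3 -c "
from h import *
p=vision.read_camera('wrist');save(p,'w8')"
```

```text
14.95 tcp [0.4714 0.0667 0.0576] yaw 2.641 z [ 0.001 -0.001 -1.   ] F [ 0.5 -3.7  1. ] M [-0.835 -0.092  0.072] gap 0.0385 j [-0.03  0.25 -0.49  0.82 -0.    0.47]
15.25 tcp [0.4713 0.0665 0.0579] yaw 2.432 z [ 0.001 -0.002 -1.   ] F [ 0.7 -3.6 -0. ] M [-0.949 -0.082  0.062] gap 0.0386 j [-0.03  0.25 -0.49  0.83 -0.    0.68]
15.55 tcp [0.4711 0.0667 0.0584] yaw 2.222 z [ 0.    -0.001 -1.   ] F [ 0.7 -3.8 -1.1] M [-0.743 -0.084  0.094] gap 0.0385 j [-0.03  0.25 -0.49  0.83 -0.    0.89]
```

View pics/w8.png

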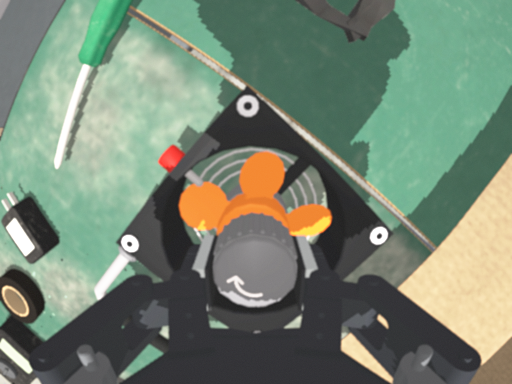

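```bash

python3 -m inch '[[0,0,-0.02,0,0,4,3.5],[0,0,-0.02,0,0,4,3.5],[0,0,-0.01,0,0,4,3.5],[0,0,-0.02,0,0,4,3.5]]' >/dev/null; sh t.sh
python3 -m inch '[[0,0,-0.02,0,0,4,3.5],[0,0,-0.02,0,0,4,3.5],[0,0,-0.01,0,0,4,3.5],[0,0,-0.02,0,0,4,3.5]]' >/dev/null; sh t.sh
python3 -m inch '[[0,0,-0.02,0,0,4,3.5],[0,0,-0.02,0,0,4,3.5],[0,0,-0.01,0,0,4,3.5],[0,0,-0.02,0,0,4,3.5]]' >/dev/null; sh t.sh
python3 -c "
from h import *
p=vision.read_camera('wrist');save(p,'w9')"
```

```text
16.0 tcp [0.4708 0.0669 0.0589] yaw 1.944 z [-0.001 -0.001 -1.   ] F [ 0.2 -3.9 -0.9] M [-0.762 -0.068  0.008] gap 0.0388 j [-0.03  0.25 -0.49  0.83 -0.    1.17]
16.4 tcp [0.4706 0.0669 0.0596] yaw 1.665 z [-0.001 -0.001 -1.   ] F [-0.3 -3.6 -0.4] M [-0.755  0.059  0.017] gap 0.0383 j [-0.03  0.25 -0.49  0.83 -0.    1.45]
16.8 tcp [0.4704 0.0668 0.0602] yaw 1.386 z [-0.001 -0.001 -1.   ] F [-0.8 -4.1 -1. ] M [-0.733  0.087  0.023] gap 0.0384 j [-0.03  0.25 -0.49  0.83 -0.    1.73]
```

View pics/w9.png

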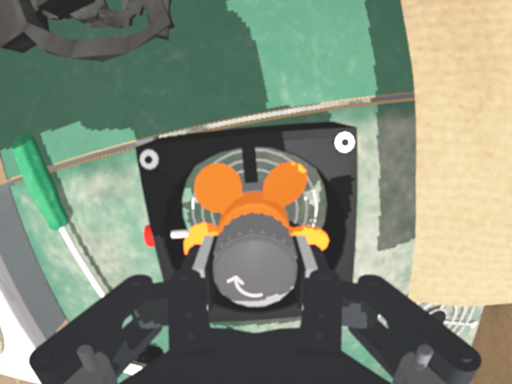

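```bash

python3 -m inch '[[0,0,-0.02,0,0,4,3.5],[0,0,-0.02,0,0,4,3.5],[0,0,-0.01,0,0,4,3.5],[0,0,-0.02,0,0,4,3.5]]' >/dev/null; sh t.sh
python3 -m inch '[[0,0,-0.02,0,0,4,3.5],[0,0,-0.02,0,0,4,3.5],[0,0,-0.01,0,0,4,3.5],[0,0,-0.01,0,0,4,3.5],[0,0,-0.01,0,0,4,3.5]]' >/dev/null; sh t.sh
python3 -m inch '[[0,0,-0.05,0,0,2,3.5],[0,0,-0.05,0,0,0,3.5]]' >/dev/null; sh t.sh
python3 -m inch '[[0,0,-0.05,0,0,0,3.5],[0,0,-0.05,0,0,0,3.5]]' >/dev/null; sh t.sh
```

```text
17.25 tcp [0.4701 0.0671 0.0609] yaw 1.107 z [-0.002 -0.001 -1.   ] F [-1.2 -3.6 -0.2] M [-0.657  0.198 -0.014] gap 0.0385 j [-0.03  0.25 -0.49  0.84 -0.    2.01]
17.75 tcp [0.4699 0.0671 0.0615] yaw 0.758 z [-0.002 -0.    -1.   ] F [-1.3 -3.7  0.3] M [-0.612  0.285  0.051] gap 0.0386 j [-0.03  0.25 -0.49  0.84 -0.    2.36]
17.95 tcp [0.4698 0.0674 0.0624] yaw 0.726 z [-0.002  0.    -1.   ] F [-1.9 -3.  -2.3] M [-0.489  0.341  0.02 ] gap 0.0386 j [-0.03  0.25 -0.49  0.84 -0.    2.39]
18.15 tcp [0.47   0.0674 0.0636] yaw 0.725 z [-0.002  0.    -1.   ] F [-2.6 -1.  -3. ] M [-0.334  0.465  0.02 ] gap 0.0387 j [-0.03  0.25 -0.48  0.84  0.    2.39]
```

```bash

python3 -m inch '[[0,0,-0.05,0,0,0,3.5],[0,0,-0.05,0,0,0,3.5]]' >/dev/null; sh t.sh
python3 -m inch '[[0,0,-0.05,0,0,0,3.5],[0,0,-0.05,0,0,0,3.5]]' >/dev/null; sh t.sh
python3 -c "
from h import *
p=vision.read_camera('wrist');save(p,'w10');p=vision.read_camera('scene');save(p,'s10');im=cv2.imread('pics/s10.png')[190:290,180:300];cv2.imwrite('pics/s10c.png',cv2.resize(im,None,fx=6,fy=6,interpolation=cv2.INTER_CUBIC))"
```

```text
18.35 tcp [0.4705 0.0675 0.0649] yaw 0.724 z [-0.001  0.    -1.   ] F [-2.  -1.  -1.4] M [-0.292  0.534  0.007] gap 0.0385 j [-0.03  0.25 -0.48  0.84  0.    2.39]
18.55 tcp [0.4707 0.0675 0.066 ] yaw 0.723 z [-0.  0. -1.] F [-3.  -0.9 -1.9] M [-0.202  0.534 -0.002] gap 0.0387 j [-0.03  0.24 -0.48  0.85  0.    2.39]
```

View pics/s10c.png

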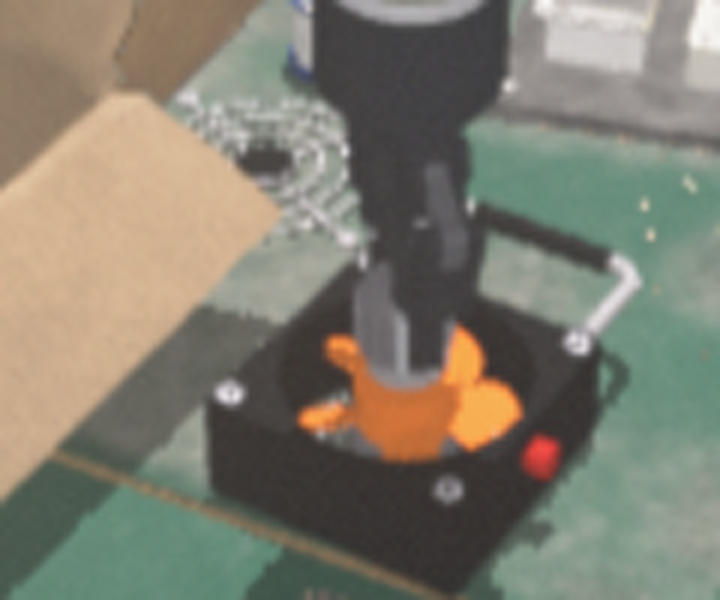

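The nut now lifts with only 1–2 N (9.5 mm out, more than travel plus slack), and the fan stays flat. Lifting straight off the shaft.

```bash

python3 -m inch '[[0,0,-0.3,0,0,0,3.5],[0,0,-0.5,0,0,0,3.5]]' >/dev/null; sh t.sh
python3 -m inch '[[0,0,-0.5,0,0,0,3.5],[0,0,-0.5,0,0,0,3.5],[0,0,-1,0,0,0,3.5]]' >/dev/null; sh t.sh
python3 -m inch '[[0,0,-3,0,0,0,3.5],[0,0,-4,0,0,0,3.5],[0,0,-4,0,0,0,3.5],[0,0,-4,0,0,0,3.5],[0,0,-4,0,0,0,3.5]]' >/dev/null; sh t.sh
python3 - <<'E'
from h import *
b=vision.read_camera("top");save(b,"top2"); a=vision.read_camera("scene");save(a,"s11")
m=silhouettes(b,"blue_bin")[0];c=cloud(b,m["mask"]);print(m["confidence"],m["location"])
t=c[c[:,2]>.06];print("rim",t.min(0),t.max(0)); r=cv2.minAreaRect((t[:,:2]*1000).astype(np.float32));print(r)
f=c[c[:,2]<.02];print("floor",np.median(f,0))
c=cloud(a,silhouettes(a,"fan")[0]["mask"]);print("fan",np.percentile(c,[2,50,98],axis=0).round(3).tolist())
E
```

```text
18.85 tcp [0.4712 0.0675 0.0743] yaw 0.723 z [ 0.  0. -1.] F [ 0.2  1.2 -0.3] M [0.003 0.031 0.017] gap 0.0384 j [-0.03  0.24 -0.47  0.87  0.    2.39]
19.15 tcp [0.4714 0.0674 0.0948] yaw 0.723 z [ 0.001  0.    -1.   ] F [ 0.4  0.9 -1.1] M [ 0.03  -0.024 -0.001] gap 0.0389 j [-0.03  0.21 -0.44  0.92  0.    2.39]
19.65 tcp [0.4709 0.0674 0.2869] yaw 0.723 z [ 0.002 -0.    -1.   ] F [ 1.1  0.  -1.2] M [ 0.006 -0.055 -0.03 ] gap 0.0384 j [-0.03  0.11 -0.08  1.38  0.    2.39]
0.8 [379.9, 182.7]
rim [ 0.49480965 -0.49031178  0.06002749] [ 0.63865084 -0.37014685  0.07758117]
((567.5877685546875, -430.8704528808594), (138.9997100830078, 114.61180877685547), 3.539119005203247)
floor [ 0.56996624 -0.43896299  0.00898669]
fan [[0.407, -0.044, 0.001], [0.461, 0.078, 0.04], [0.53, 0.133, 0.069]]
```

View pics/s11.png

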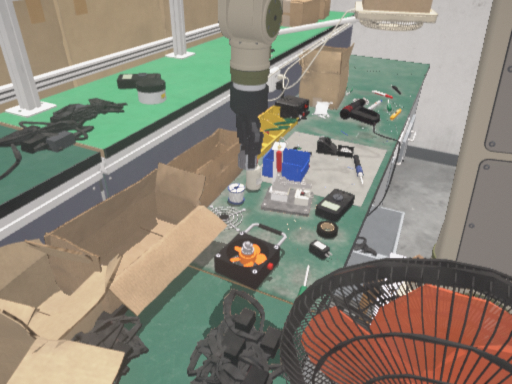

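View pics/top2.png

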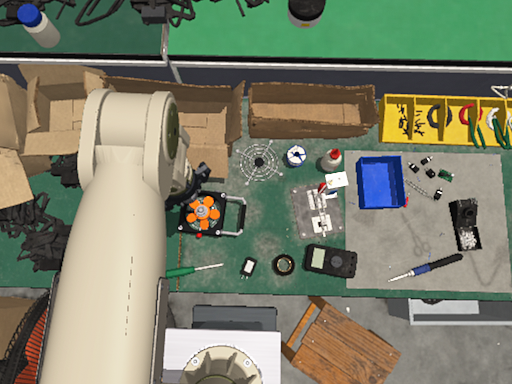

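The nut is off and in the hand, and the fan lies flat. The bin is at (0.568, −0.431), turned about 0.06 rad. Carrying the nut over at z 0.29.

```bash
python3 -c "
from h import *
plan([.5676,-.431,.29],n=14,hand=3.5,turn=-52)"
```

```text
from [0.4718 0.0673 0.2857] yaw 0.7229 j [-0.03  0.11 -0.08  1.38 -0.    2.39] turn -52
[[-1.84,3.12,-0.03,0,0,-3.71,3.5],[-2.04,3.0,-0.03,0,0,-3.71,3.5],[-2.23,2.86,-0.03,0,0,-3.71,3.5],[-2.41,2.71,-0.03,0,0,-3.71,3.5],[-2.58,2.55,-0.03,0,0,-3.71,3.5]]
[[-2.74,2.37,-0.03,0,0,-3.71,3.5],[-2.89,2.19,-0.03,0,0,-3.71,3.5],[-3.02,2.0,-0.03,0,0,-3.71,3.5],[-3.15,1.8,-0.03,0,0,-3.71,3.5],[-3.26,1.59,-0.03,0,0,-3.71,3.5]]
[[-3.35,1.38,-0.03,0,0,-3.71,3.5],[-3.44,1.16,-0.03,0,0,-3.71,3.5],[-3.5,0.93,-0.03,0,0,-3.71,3.5],[-3.56,0.7,-0.03,0,0,-3.71,3.5]]
```

```bash
python3 -m inch '[[-1.84,3.12,-0.03,0,0,-3.71,3.5],[-2.04,3.0,-0.03,0,0,-3.71,3.5],[-2.23,2.86,-0.03,0,0,-3.71,3.5],[-2.41,2.71,-0.03,0,0,-3.71,3.5],[-2.58,2.55,-0.03,0,0,-3.71,3.5]]' >/dev/null; sh t.sh
python3 -m inch '[[-2.74,2.37,-0.03,0,0,-3.71,3.5],[-2.89,2.19,-0.03,0,0,-3.71,3.5],[-3.02,2.0,-0.03,0,0,-3.71,3.5],[-3.15,1.8,-0.03,0,0,-3.71,3.5],[-3.26,1.59,-0.03,0,0,-3.71,3.5]]' >/dev/null; sh t.sh
python3 -m inch '[[-3.35,1.38,-0.03,0,0,-3.71,3.5],[-3.44,1.16,-0.03,0,0,-3.71,3.5],[-3.5,0.93,-0.03,0,0,-3.71,3.5],[-3.56,0.7,-0.03,0,0,-3.71,3.5],[0,0,0,0,0,0,3.5]]' >/dev/null
python3 - <<'E'
from h import *
import time
s=st();p=vision.read_camera("wrist");save(p,"w11")
for d in tip_of(p,"blue_bin")[:1]:
    o,r=ray(p,d["location"],wristT(p,s));print(d,o+r*(.007-o[2])/r[2])
st();plan([.5676,-.431,.012],n=1)
E
```

```text
20.35 tcp [ 0.5045 -0.1118  0.2839] yaw 1.049 z [-0.003  0.001 -1.   ] F [1.6 0.7 0.1] M [ 0.042 -0.033  0.01 ] gap 0.0384 j [-0.37  0.19  0.01  1.4   0.    1.72]
20.85 tcp [ 0.5388 -0.2898  0.2852] yaw 1.373 z [-0.002  0.002 -1.   ] F [-0.2  0.6 -0.1] M [-0.018 -0.044 -0.012] gap 0.0388 j [-0.62  0.39  0.28  1.47  0.    1.14]
21.35 tcp [ 0.5658 -0.4354  0.283 ] yaw 1.626 z [-0.004  0.003 -1.   ] F [-0.6 -0.5 -0.8] M [-0.024 -0.042 -0.017] gap 0.0382 j [-0.77  0.63  0.67  1.61 -0.    0.75]
{'location': [254.6, 156.1], 'confidence': 0.94} [ 0.56277619 -0.43269301  0.007     ]
21.45 tcp [ 0.5659 -0.4316  0.2852] yaw 1.627 z [-0.003  0.003 -1.   ] F [ 0.5  0.5 -0.1] M [-0.012  0.037  0.032] gap 0.0387 j [-0.76  0.62  0.66  1.61  0.    0.75]
from [ 0.5659 -0.4316  0.2852] yaw 1.6275 j [-0.76  0.62  0.66  1.61  0.    0.75] turn 0.0
[[-0.05,0.25,27.32,0,0,0.0,8.5]]
```

View pics/w11.png

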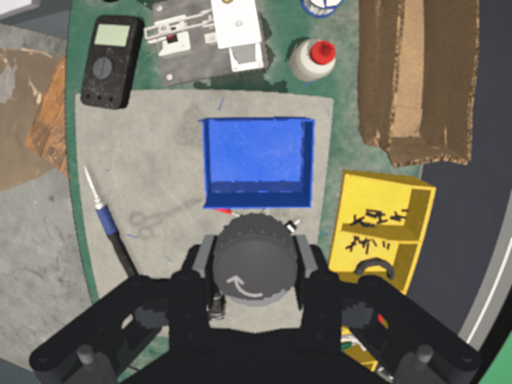

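```bash
python3 -m inch '[[0,0,4.5,0,0,0,3.5],[0,0,4.5,0,0,0,3.5],[0,0,4.5,0,0,0,3.5],[0,0,4,0,0,0,3.5],[0,0,1.5,0,0,0,3.5]]' >/dev/null; sh t.sh
python3 -m inch '[[0,0,0,0,0,0,3.5]]' >/dev/null; python3 -c "
from h import *
st();plan([.5670,-.431,.012],n=1)"
```

```text
21.95 tcp [ 0.564  -0.4268  0.093 ] yaw 1.63 z [-0.006  0.006 -1.   ] F [ 0.3 -0.1 -0.6] M [-0.002  0.014 -0.047] gap 0.0384 j [-0.76  0.64  0.22  1.16  0.    0.75]
22.05 tcp [ 0.5646 -0.4275  0.0946] yaw 1.63 z [-0.005  0.005 -1.   ] F [-0.1  1.  -0.8] M [ 0.039 -0.021  0.004] gap 0.0384 j [-0.76  0.64  0.23  1.16  0.    0.75]
from [ 0.5646 -0.4275  0.0946] yaw 1.6305 j [-0.76  0.64  0.23  1.16  0.    0.75] turn 0.0
[[-0.41,0.26,8.26,0,0,0.0,8.5]]
```

```bash
python3 -m inch '[[-0.3,0.2,3,0,0,0,3.5],[0,0,2.5,0,0,0,3.5],[0,0,1.5,0,0,0,3.5],[0,0,0.5,0,0,0,3.5],[0,0,0,0,0,0,3.5]]' >/dev/null; sh t.sh
```

```text
22.55 tcp [ 0.5689 -0.4337  0.0238] yaw 1.63 z [ 0. -0. -1.] F [ 0.2 -0.1  0.4] M [ 0.009 -0.041  0.046] gap 0.0391 j [-0.76  0.7   0.15  1.02 -0.    0.75]
```

```bash
python3 -m inch '[[0,0,0.4,0,0,0,3.5],[0,0,0.3,0,0,0,3.5],[0,0,0,0,0,0,3.5]]' >/dev/null; sh t.sh
python3 -m inch '[[0,0,0.2,0,0,0,3.5],[0,0,0.2,0,0,0,3.5],[0,0,0.1,0,0,0,3.5]]' >/dev/null; sh t.sh
```

```text
22.85 tcp [ 0.5689 -0.4342  0.0167] yaw 1.629 z [ 0. -0. -1.] F [-0.1  0.2  0.1] M [-0.014 -0.022  0.006] gap 0.0382 j [-0.76  0.7   0.14  1.01 -0.    0.75]
23.15 tcp [ 0.5687 -0.434   0.0111] yaw 1.629 z [-0.  0. -1.] F [ 0.3 -0.1 -0.7] M [-0.008 -0.037 -0.022] gap 0.0386 j [-0.76  0.71  0.13  1.   -0.    0.75]
```

```bash
python3 -m inch '[[0,0,0.1,0,0,0,3.5],[0,0,0.1,0,0,0,3.5]]' >/dev/null; sh t.sh
python3 -m inch '[[0,0,0,0,0,0,4.5],[0,0,0,0,0,0,5.5],[0,0,0,0,0,0,5.5],[0,0,0,0,0,0,5.5]]' 20 >/dev/null; sh t.sh
python3 -m inch '[[0,0,-1.5,0,0,0,5.5],[0,0,-3,0,0,0,5.5],[0,0,-4,0,0,0,5.5],[0,0,-4.5,0,0,0,5.5],[0,0,-4.5,0,0,0,5.5]]' >/dev/null
python3 -m inch '[[0,0,-3,0,0,0,5.5],[0,0,0,0,0,0,5.5]]' >/dev/null;sh t.sh
python3 - <<'E'
from h import *
p=vision.read_camera("wrist");save(p,"w12");a=vision.read_camera("scene");save(a,"s12")
c=cloud(a,silhouettes(a,"fan")[0]["mask"]);print("fan",np.percentile(c,[2,50,98],axis=0).round(3).tolist())
q=c[(c[:,2]>.03)&(c[:,2]<.058)&(c[:,1]>0)]
for _ in range(6):
  n=np.linalg.svd(q-q.mean(0),full_matrices=False)[2][2];q=q[abs((q-q.mean(0))@n)<.003]
print(len(q),q.mean(0),n)
print([ (round(d["confidence"],2),d["location"]) for d in silhouettes(p,"spinner")])
E
```

```text
23.35 tcp [ 0.5688 -0.434   0.0092] yaw 1.629 z [-0. -0. -1.] F [-0.6 -0.2 -0.5] M [-0.026 -0.04  -0.008] gap 0.039 j [-0.76  0.71  0.13  0.99 -0.    0.75]
23.75 tcp [ 0.5689 -0.4342  0.0095] yaw 1.629 z [ 0. -0. -1.] F [-0.3  0.  -0.3] M [ 0.014 -0.024 -0.06 ] gap 0.0554 j [-0.76  0.71  0.13  0.99 -0.    0.75]
24.45 tcp [ 0.5707 -0.4359  0.2227] yaw 1.629 z [ 0.009 -0.008 -1.   ] F [ 0.9 -0.9 -0.5] M [-0.103 -0.086 -0.03 ] gap 0.0549 j [-0.76  0.61  0.48  1.43 -0.    0.75]
fan [[0.406, -0.083, -0.001], [0.463, 0.074, 0.038], [0.533, 0.133, 0.068]]
268 [0.46786869 0.07931887 0.04398963] [ 0.02194273 -0.0128014  -0.99967727]
[(0.73, [250.8, 165.8])]
```

View pics/w12.png

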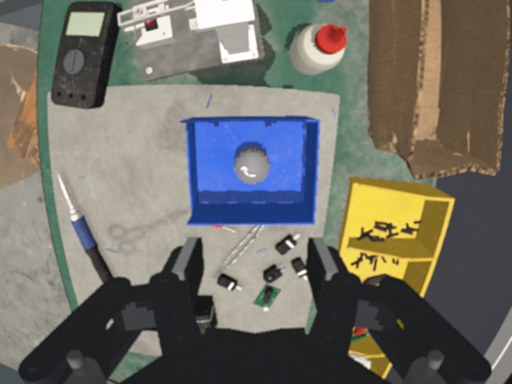

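View pics/s12.png

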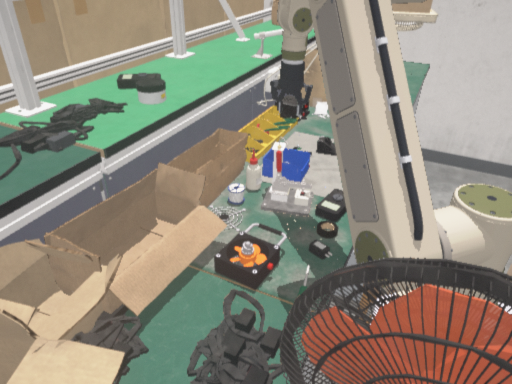

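The wrist view shows the nut standing in the bin at (251, 166), and the scene view shows the fan flat on its back. One last check from the top camera before handing in.

```bash
python3 - <<'E'
from h import *
b=vision.read_camera("top");save(b,"top3");a=vision.read_camera("scene")
for l in ("solder_spool","flux_bottle","blue_bin","fan"):
    for d in silhouettes(b,l)[:1]:
        c=cloud(b,d["mask"]);print(l,round(d["confidence"],2),d["location"],np.round(np.percentile(c,[2,50,98],axis=0),3).tolist())
for p,n in ((b,"top"),(a,"scene")):
    c=cloud(p,np.ones((384,512),bool)); th=-0.098
    u=np.array([np.cos(th),np.sin(th)]);v=np.array([-u[1],u[0]]);rel=c[:,:2]-np.array([.469,.067])
    A,B=rel@u,rel@v
    m=(abs(A)<.056)&(abs(B)<.056)&(np.hypot(A,B)>.058)&(c[:,2]>.03)&(c[:,2]<.07)
    q=c[m];X=np.c_[A[m],B[m],np.ones(m.sum())];k=np.linalg.lstsq(X,q[:,2],rcond=None)[0];print(n,m.sum(),"tilt",k,"corner z",[round(float(np.median(q[(np.sign(A[m])==i)&(np.sign(B[m])==j)][:,2])),4) for i in(-1,1) for j in (-1,1)])
st()
E
```

```text
solder_spool 0.84 [297.2, 157.2] [[0.618, -0.222, 0.002], [0.639, -0.195, 0.046], [0.664, -0.171, 0.051]]
flux_bottle 0.63 [330.5, 159.7] [[0.604, -0.311, 0.023], [0.62, -0.287, 0.078], [0.642, -0.27, 0.126]]
blue_bin 0.56 [362.3, 161.4] [[0.514, -0.415, 0.005], [0.624, -0.384, 0.039], [0.634, -0.3, 0.367]]
fan 0.73 [189.0, 203.1] [[0.42, 0.037, 0.002], [0.495, 0.102, 0.047], [0.531, 0.128, 0.072]]
top 129 tilt [-0.0070498 -0.0067604  0.0511544] corner z [nan, 0.0508, 0.0507, 0.0502]
scene 229 tilt [-0.00183534 -0.00100071  0.04976136] corner z [0.0497, 0.05, 0.0501, 0.0497]
24.95 tcp [ 0.5685 -0.4338  0.2132] yaw 1.629 z [-0.001  0.001 -1.   ] F [0.3 0.2 0.5] M [ 0.043 -0.005 -0.007] gap 0.0546 j [-0.76  0.61  0.47  1.43 -0.    0.75]
  return _methods._mean(a, axis=axis, dtype=dtype,
  ret = ret.dtype.type(ret / rcount)
```

View pics/top3.png

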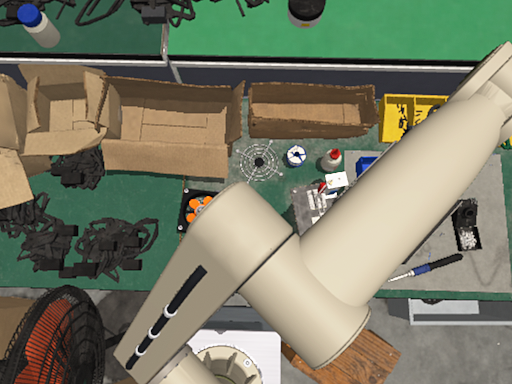

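The fan face is level at 50 mm, and the reel and bottle have not moved. The arm is clear of everything, so I am handing in.

```bash
python3 -c "
from h import *
print(workorder.hand_in())"
```

```text
the job is handed in; nothing more can be done
None
```

The fan is lying on its back, its spinner nut is in the blue bin, and the job was handed in at about 25 s of the 66 s allowed.

- **Lowering:** I took the fan by its handle and tipped it over its back edge; contact forces stayed within about 7 N.
- **Loosening:** Turning clockwise, the rotor swung about 0.63 rad at 0.03–0.06 N m until a blade met the pin. The nut then gave at about 0.13 N m. I turned it another 2.4 rad or so, lifting with the thread, and it came off with a pull of at most about 3 N.
- **Placing:** I carried the nut at a height of about 0.29 m, clear of everything, and released it just above the bin floor.

**Last checks:**
- **Fan:** The scene camera showed its front face level at 50 mm at all four corners. The top camera's plane fit agreed within 0.5°, but one corner was hidden by the arm. An earlier rough fit, run on pixels that included the blades, had suggested a 1.3° tilt.
- **Nut and bin:** The wrist camera showed the nut standing nose up in the bin and the bin upright. The last top view of the bin was partly blocked by the arm, so that view did not confirm it.
- **Bystanders:** The solder reel and flux bottle were where they started, within measurement error.

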